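Draw out the extractor's filter tray with the pull hook

TASK

Take the pull hook from its wooden stand, hook it into the finger hole of the dust extractor's filter tray and draw the tray out gently until it meets its stop, then keep a firm, steady pull of about 10 N on it there for a second or so to seat it. Do not yank (never over 25 N), keep the hook upright while it is in the hole (not dragged aslant in the grip), and do not touch the tray with the robot itself. Then leave the tray drawn out, put the hook back upright in its stand with its collar flat on the wood, and leave the jar, the cup and the stone fragment where they are.

Things in the scene. Friction and masses are not known exactly. Their poses are not given: they have to be found in the camera images.
- hook: Loose pull hook, 93 mm tall, 150 g, upright. Origin: underside of its foot, on the shank's axis; z up the shank. Foot 6 mm thick, reaching 10 mm from the axis, to -x only; steel shank 8 mm thick; round collar 44 mm wide at z 28 to 33 mm, with a nose 12 mm wide reaching 33 mm from the axis to -x, above the foot; wooden handle 30 (x) by 20 mm (y) at z 33 to 93 mm.
- hook_grip (a point): Point on the hook's axis in its handle, 58 mm above its origin: grip here from above across the hook's y (20 mm wide), firmly (60 N or more), so that it does not turn in the fingers under the pull: even so it begins to slip and slant at 12 to 20 N. Against the stop the pull rises by some 2 N for each mm that the hand goes on.
- stand: Fixed light wooden block 75 x 75 x 33 mm, left or right in front of the extractor. Origin: centre of its underside. A through hole, 28 mm wide, in its middle takes the hook's foot and shank; the collar rests on its top, the hook's origin then 5 mm above the stand's and within some mm of the hole's axis; any turn of the hook will do.
- unit: Fixed steel dust extractor: hood 200 (x) x 248 (y) x 118 mm high, and a low bed reaching 145 mm before it. Origin: bottom centre of the hood's front face; -x is the way the tray comes out, towards the robot. Bed top at z 12 mm, between guide rails 34 mm high with inner faces at y +-82 mm. Two bar handles on the hood's far half rise to z 144 mm. The tray's stop is inside the hood, unseen.
- tray: Loose filter tray, 170 x 160 x 33 mm high, 0.3 to 0.6 kg. Origin: underside of its front face, centre; axes as the unit's. Slides to the unit's -x with a drag of some 1.5 to 4.5 N. A tongue 56 mm wide, 4 mm thick (top at z 35 mm) reaches 72 mm forward; free height below it 31 mm. At rest its front is 10 to 22 mm before the hood's; a rigid hidden stop, set differently each time, holds it when its front is 65 to 125 mm before the hood's.
- tray_hole (a point): Centre of the round finger hole, at the tongue's top face: 26 mm wide, 4 mm deep, 45 mm before the tray's front. Lower the hook's foot through it, pointing to the unit's -x, until the foot's underside is 12 to 18 mm below this point; drawn to -x, the foot catches under the near rim. To unhook, go back to the middle, then lift.
- jar: Bystander: amber jar with a white cap, 60 mm in diameter, 90 mm tall, loose. Origin: centre of its underside.
- cup: Bystander: black plastic mixing cup, 72 mm across, 85 mm tall, loose. Origin: centre of its underside.
- fragment: Bystander: sandstone fragment, 90 x 60 x 55 mm, loose. Origin: centre of its underside.
There are look-alikes about, which are no part of the job. Leave any yellow look-alike of the hook alone. There is more than one size of the stand; the one meant has the size given above.

How it is judged:
On the way, in this order (a step that is already met when the one before it is completed fails the run):
1. the hook's foot is down through the finger hole (horizontal distance between hook and tray_hole below 0.013 m and z of hook in the frame of tray_hole between -0.035 and -0.009 m), for 0.1 s.
2. the hook keeps pulling over 7 N on the tray, which stands still at its stop (contact force between hook and tray above 7 N and linear speed of tray below 0.005 m/s and x of tray in the frame of unit below -0.062 m), for 0.6 s.
At the end, for the whole second after the job is handed in: The tray lies flat on the bed drawn out, its front at least 58 mm before the hood's, and the hook is back upright in the stand (within 6 degrees), its collar down on the wood (within 4 mm), both at rest (x of tray in the frame of unit below -0.058 m and z of tray in the frame of unit below 0.016 m and z of hook in the frame of stand between 0.002 and 0.009 m and horizontal distance between hook and stand below 0.012 m and angle between hook's own z axis and vertical below 0.1 rad and linear speed of each of hook, tray below 0.02 m/s); the robot touches nothing.
It fails at once if the hook is dragged aslant in the hole, over 0.12 rad from upright (angle between hook's own z axis and vertical above 0.12 rad and distance between hook and tray_hole below 0.03 m).
It fails at once if the hook and the tray press on each other with more than 28 N (contact force between hook and tray above 28 N).
It fails at once if the robot itself touches the tray (over 1 N) (contact force between any of the fingers, the arm and tray above 1 N).
It fails at once if the jar, the cup or the fragment is moved by more than 20 mm (distance of any of jar, cup, fragment from where it was at the start of the episode above 0.02 m).
It also fails if it takes over 72 s, if anything falls off the work surface, if the arm or the gripper's body presses on something with over 40 N, if the wrist force passes 120 N, or if a joint passes its speed limit or range.

ROBOT

A 7-joint arm with a two-finger parallel gripper is mounted at the origin on the work surface. World frame = base frame: x ahead of the robot, y to its left, z up, the work surface at z = 0. Lengths are in m, angles in rad, forces in N, time in s.
With the tool pointing down it reaches from about 0.35 to 0.9 m from the base axis. Payload 8.1 kg.
Tool frame: the origin (TCP) lies at the centre of the arm's flange, where the gripper is bolted on; the fingertips stand 178 mm ahead of it and the grasp point (between the pads) lies 159 mm ahead of it; z points along the fingers, y is the direction in which the jaws open and shut (so a half turn about z gives the same grasp; the last joint's range is limited). The gripper opens to 92 mm and grips with 3 to 60 N. Pads are 19 mm wide; open, the fingers measure 130 mm over their backs; the gripper's body (75 mm by 190 mm) begins 47 mm behind the grasp point.
Start: joints at [-1.444, 0.434, 0.025, 1.573, -0.012, 1.134, -0.075], TCP at [0.142, 0.609, 0.405] pointing down, gripper open.
Joint ranges: [-2.62, 2.62], [-0.44, 2.09], [-1.27, 1.32], [0.08, 2.57], [-1.32, 4.46], [0.12, 2], [-2.74, 2.74]. Speed limits (rad/s): [2.22, 2.22, 3.01, 3.01, 3.14, 3.14, 3.14].

INTERFACE

Orientations are given as a rotation vector (axis times angle).
In Python, from cell import arm, get_image, camera_model gives the robot as it stands. The module is installed in compiled form; this text tells all that it offers.
- The arm moves only by the shell command python3 -m pendant 'ROWS' [FORCE]. ROWS is JSON, a list that holds one entry, the list of rows, each a list of 7 numbers: the shift along the tool's x, y, z in mm, then the turn, a rotation vector about the tool's x, y, z in rad, then the closure, from -1 (fully open) to 1 (shut). In form: [[[x, y, z, rx, ry, rz, hand], ...]]. A call has 1 to 20 rows; each row is the pose to reach, as a shift and turn from the pose commanded when the call began, along the tool's axes at that moment; what a row does not reach only later rows make up. A row lasts 1/8 s, in which the tool goes at most 62.5 mm and 10.7 degrees, less where a joint would pass 70% of its speed; a pose out of reach is approached as far as the arm can. A call with a gripper value outside its range is refused whole. The fingers move at their own pace and stop on an object; FORCE is the grip in N (left out, the last holds). Time passes only in rows, so rows that repeat a pose let the fingers close. It gives the time, the measured TCP pose, the force and the opening at its end, in the units of the state.
- arm.observe(): the state, without advancing time (a new reading comes with each control period).
- get_image(name): name is "scene" or "top" or "wrist"; returns the picture (420x560x3 uint8, red, green, blue); there is no depth.
- camera_model(name): a dict with "fx", "fy", "cx", "cy" (pixels), "position" and "orientation" of the camera in the world; the wrist camera has in their place "T_tool_cam" (4x4, takes a point from camera to tool coordinates, whose origin is the TCP and whose axes are the flange's). Camera axes: x right, y down, z forward; pixel columns grow to the right and rows downward; lengths in m; the calibration is good to about 2 mm. A picture is of the moment at which its call begins: read the wrist's pose just before it. camera_model takes no time and is no camera call.
- arm.sign_off(): hands the job in, once; it reports no verdict.
The state is a dict: "clock": time; "joints": joint angles; "dq": joint speeds; "joint_efforts": joint torques, N m; "position": TCP position; "ee_rot": TCP orientation; "force": force on the tool from outside, world axes, zero at the start; "ft_torque": the same for the moment, N m; "width": opening from 0.0 (shut) to 1.0 (fully open).
Only numpy, scipy, OpenCV 4.12 (cv2) and the standard library are available. Lean on these libraries where they do the work, as an engineer would, in place of code of your own. Each camera call takes 0.05 s, during which the arm holds its last target.

## Working session

There is one attempt and no reset: what is moved stays moved. The work goes in short steps, Python scripts to look and compute and a shell command to move; the robot and the scene stay as the last step left them, time stands still between calls to the robot, and variables do not carry over. Pictures are saved under pics/ and viewed, and the job is handed in when it is done.

```bash
mkdir -p pics; python3 - <<'E'
from cell import arm,get_image,camera_model
import cv2
print(arm.observe())
for n in("scene","top","wrist"):
    print(n,camera_model(n)); cv2.imwrite(f"pics/{n}0.png",get_image(n)[:,:,::-1])
E
```

```text
{'clock': 0.0, 'joints': array([-1.44362252,  0.43519755,  0.02497073,  1.57407735, -0.01158122,
        1.13399754, -0.07508135]), 'dq': array([-6.19600148e-06, -1.59267014e-03,  1.08838767e-03,  4.92910351e-05,
       -1.20341712e-04,  8.55598749e-04, -2.22712961e-03]), 'joint_efforts': array([-1.33050980e-03, -6.67875338e+01,  9.84282866e-01, -3.14446628e+01,
       -6.05518674e-02,  4.33503720e-02,  1.62676165e-04]), 'position': array([0.14232919, 0.60834362, 0.40396817]), 'ee_rot': array([-3.60195794e-01, -3.12085342e+00,  2.41117987e-03]), 'force': array([0.12080995, 0.19187437, 0.03849919]), 'ft_torque': array([-0.0064032 , -0.05605225,  0.05764439]), 'width': 0.9981593494108412}
scene {'fx': 463.268819064767, 'fy': 463.268819064767, 'cx': 276.7946038115846, 'cy': 207.68522429729674, 'position': array([1.46171729, 0.19179479, 0.68942832]), 'orientation': array([-1.50059501, -1.76641395,  1.00166427])}
top {'fx': 463.8749960332185, 'fy': 463.8749960332185, 'cx': 277.83953321267495, 'cy': 211.0010962175177, 'position': array([0.40310109, 0.01837837, 1.21264537]), 'orientation': array([-2.22950688,  2.17301024, -0.09006211])}
wrist {'fx': 317.0780256557349, 'fy': 317.0780256557349, 'cx': 278.1938716549619, 'cy': 214.75638150924757, 'T_tool_cam': array([[ 6.75520003e-05, -9.63652765e-01, -2.67157900e-01,
         7.26304310e-02],
       [ 9.99999692e-01,  2.74150737e-04, -7.36022166e-04,
         1.15368529e-03],
       [ 7.82511331e-04, -2.67157768e-01,  9.63652486e-01,
         1.92346106e-02],
       [ 0.00000000e+00,  0.00000000e+00,  0.00000000e+00,
         1.00000000e+00]])}
```

View pics/top0.png

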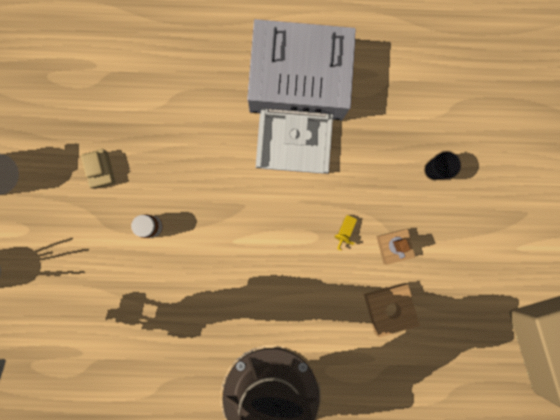

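View pics/scene0.png

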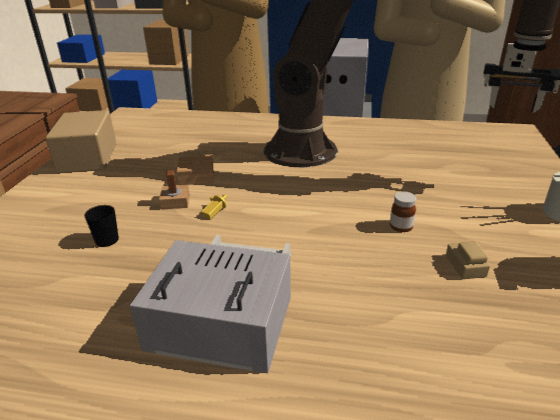

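View pics/wrist0.png

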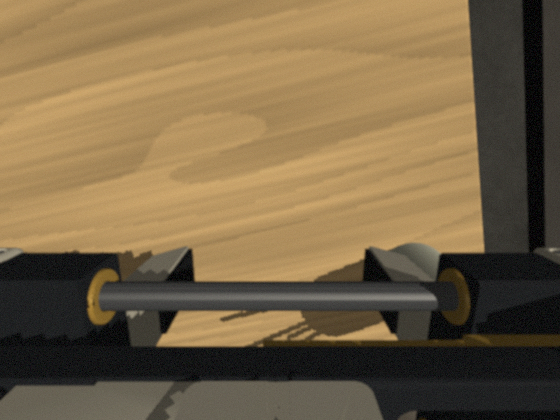

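```bash
cat > h.py <<'E'
import numpy as np,cv2
from scipy.spatial.transform import Rotation as R
from cell import arm,get_image,camera_model
def pose(name,s=None):
    m=camera_model(name)
    if name=="wrist":
        s=s or arm.observe(); T=np.eye(4);T[:3,:3]=R.from_rotvec(s["ee_rot"]).as_matrix();T[:3,3]=s["position"]
        T=T@m["T_tool_cam"]
    else:
        T=np.eye(4);T[:3,:3]=R.from_rotvec(m["orientation"]).as_matrix();T[:3,3]=m["position"]
    return m,T
def ray(name,u,v,z,s=None,mT=None):
    m,T=mT or pose(name,s)
    d=T[:3,:3]@np.array([(u-m["cx"])/m["fx"],(v-m["cy"])/m["fy"],1])
    return T[:3,3]+d*(z-T[2,3])/d[2]
def proj(P,mT):
    m,T=mT; p=T[:3,:3].T@(np.array(P)-T[:3,3]); return m["cx"]+m["fx"]*p[0]/p[2],m["cy"]+m["fy"]*p[1]/p[2]
E
python3 - <<'E'
from h import *
for n,u,v,z in [("stand",397,245,.033),("handle",403,245,.098),("bigstand",392,310,.04),("hole",295,133,.047),("hood fl",249,111,.118),("hood fr",351,117,.118),("hood bl",256,20,.118),("cup",447,160,.085),("jar",145,226,.09),("frag",96,168,.05),("yellow",346,230,.02)]:
    print(n,ray("top",u,v,z).round(3))
i=cv2.imread("pics/top0.png")
a=cv2.resize(i[90:330,230:470],None,fx=2.5,fy=2.5,interpolation=cv2.INTER_CUBIC)
cv2.imwrite("pics/c1.png",a)
i=cv2.imread("pics/scene0.png")
cv2.imwrite("pics/c2.png",cv2.resize(i[140:260,80:280],None,fx=4,fy=4,interpolation=cv2.INTER_CUBIC))
E
```

```text
stand [ 0.395 -0.313  0.033]
handle [ 0.396 -0.309  0.098]
bigstand [ 0.232 -0.3    0.04 ]
hole [ 0.673 -0.045  0.047]
hood fl [0.707 0.07  0.118]
hood fr [ 0.7   -0.175  0.118]
hood bl [0.931 0.06  0.118]
cup [ 0.608 -0.42   0.085]
jar [0.426 0.313 0.09 ]
frag [0.569 0.452 0.05 ]
yellow [ 0.431 -0.184  0.02 ]
```

View pics/c1.png

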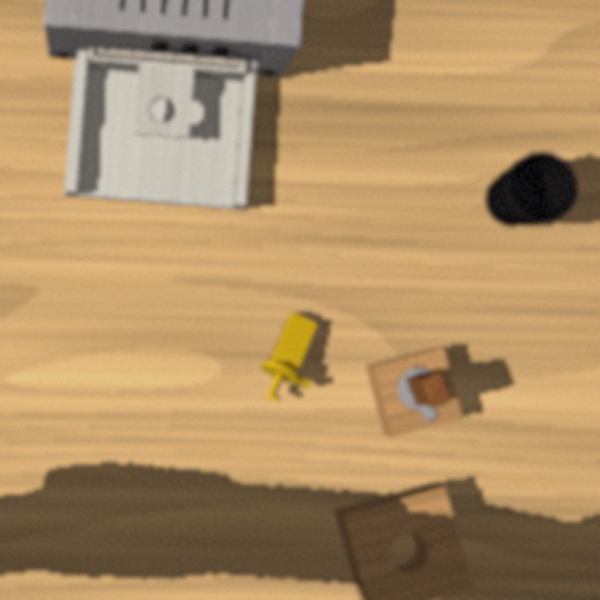

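View pics/c2.png

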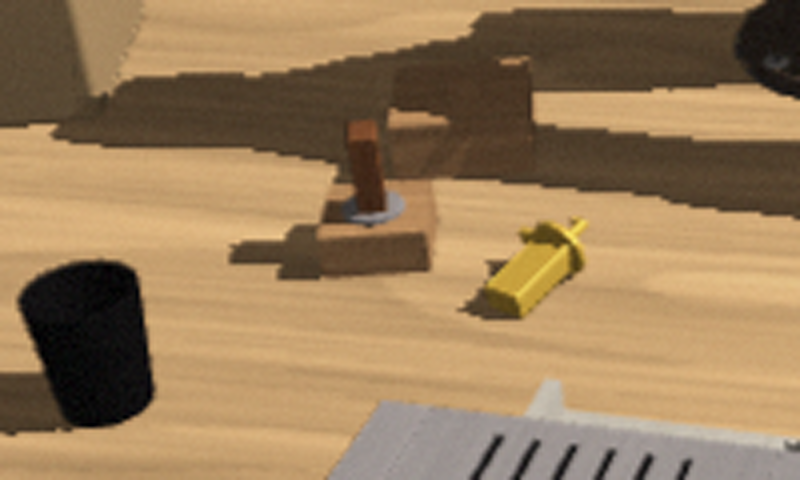

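Candidates in the top picture are:
- **Hook:** the brown-handled one at (400,245), standing in a block, or the yellow look-alike lying at (346,230).
- **Stand:** the light block at (397,247), or the larger dark block at (392,310), which is empty.

I choose the brown hook in the light 75 mm block. Its nose points toward robot −x and slightly −y. I'll move the wrist over it for a close look.

```bash
cat >> h.py <<'E'
def delta(p,yawdeg,ref=None):
    """tool-axes shift (mm) and turn (rad) to TCP position p, tool z down, tool x at world yaw"""
    s=ref or arm.observe(); R0=R.from_rotvec(s["ee_rot"])
    y=np.radians(yawdeg); x=np.array([np.cos(y),np.sin(y),0]); z=np.array([0,0,-1.])
    R1=R.from_matrix(np.c_[x,np.cross(z,x),z])
    print("shift mm",(R0.inv().apply(np.array(p)-s["position"])*1000).round(2),"turn",(R0.inv()*R1).as_rotvec().round(4),"yaw now",np.degrees(np.arctan2(*R0.as_matrix()[[1,0],0])).round(2),"pos",s["position"].round(4),"t",round(s["clock"],2))
E
python3 - <<'E'
from h import *
delta((.5,.15,.40),90); delta((.35,-.335,.40),27)
E
```

```text
shift mm [-452.7  -364.86    4.61] turn [-9.0000e-04  8.0000e-04  1.3409e+00] yaw now 166.83 pos [0.1423 0.6084 0.4042] t 0.15
shift mm [-417.16 -871.28    5.17] turn [-4.0000e-04  1.4000e-03  2.4405e+00] yaw now 166.83 pos [0.1423 0.6084 0.4042] t 0.15
```

```bash
python3 -m pendant '[[[-453,-365,5,0,0,1.34,-1],[-453,-365,5,0,0,1.34,-1],[-453,-365,5,0,0,1.34,-1],[-453,-365,5,0,0,1.34,-1],[-453,-365,5,0,0,1.34,-1],[-453,-365,5,0,0,1.34,-1],[-453,-365,5,0,0,1.34,-1],[-453,-365,5,0,0,1.34,-1],[-417,-871,5,0,0,2.44,-1],[-417,-871,5,0,0,2.44,-1],[-417,-871,5,0,0,2.44,-1],[-417,-871,5,0,0,2.44,-1],[-417,-871,5,0,0,2.44,-1],[-417,-871,5,0,0,2.44,-1],[-417,-871,5,0,0,2.44,-1],[-417,-871,5,0,0,2.44,-1],[-417,-871,5,0,0,2.44,-1],[-417,-871,5,0,0,2.44,-1]]]'; python3 - <<'E'
from h import *
delta((.35,-.335,.40),27); print(arm.observe()["joints"].round(2))
cv2.imwrite("pics/w1.png",get_image("wrist")[:,:,::-1])
E
```

```text
clock: 2.4
position: [0.3472, -0.3392, 0.4]
ee_rot: [3.055, 0.719, -0.003]
force: [0.6, 0.2, -0.2]
width: 0.999
shift mm [ 4.34 -2.48 -0.05] turn [ 0.0024  0.0022 -0.009 ] yaw now 26.48 pos [ 0.3472 -0.3392  0.4   ] t 2.4
[-0.11  0.29  0.99  1.96 -0.28  1.03 -0.11]
```

View pics/w1.png

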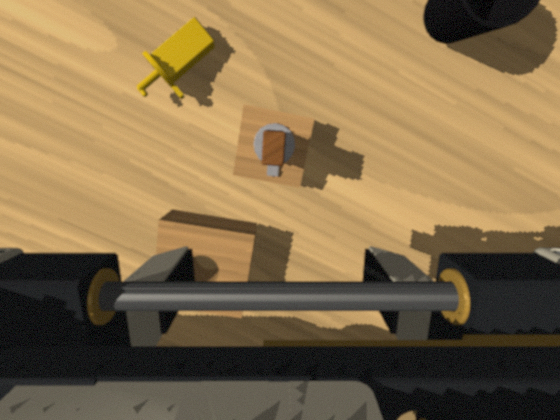

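```bash
python3 - <<'E'
from h import *
i=get_image("wrist")[:,:,::-1]
c=i[90:200,220:330]
cv2.imwrite("pics/w1c.png",cv2.resize(c,None,fx=5.4,fy=5.4,interpolation=cv2.INTER_NEAREST))
hsv=cv2.cvtColor(np.ascontiguousarray(c),cv2.COLOR_BGR2HSV)
for (x,y) in [(53,45),(53,60),(53,70),(40,45),(55,84),(30,60),(53,38)]: print(x+220,y+90,c[y,x],hsv[y,x])
E
```

```text
273 135 [ 41  76 120] [ 13 168 120]
273 150 [ 41  86 132] [ 15 176 132]
273 160 [ 41  82 128] [ 14 173 128]
260 135 [141 152 167] [ 13  40 167]
275 174 [144 147 150] [ 15  10 150]
250 150 [ 92 146 191] [ 16 132 191]
273 128 [147 148 154] [  4  12 154]
```

View pics/w1c.png

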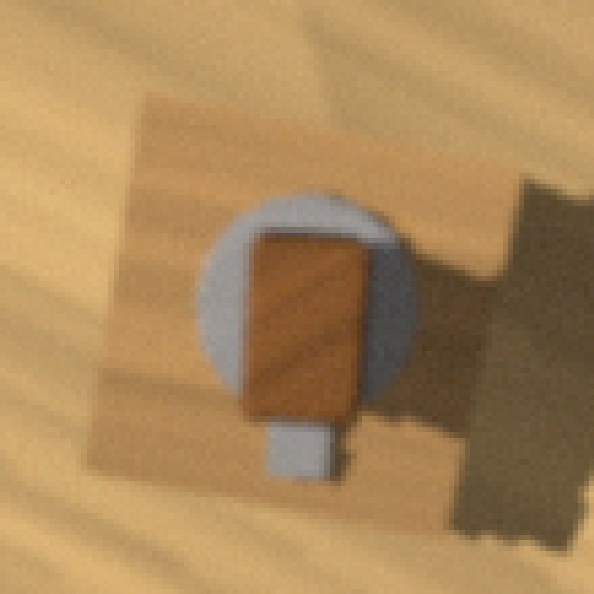

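```bash
python3 - <<'E'
from h import *
s=arm.observe(); mT=pose("wrist",s)
i=np.ascontiguousarray(get_image("wrist")[:,:,::-1]);hsv=cv2.cvtColor(i,cv2.COLOR_BGR2HSV)
m=np.zeros(i.shape[:2],np.uint8)
roi=np.zeros_like(m);roi[95:195,230:310]=1
H=((hsv[...,1]>150)&(hsv[...,2]<150)&(hsv[...,2]>90)&(roi>0)).astype(np.uint8)
n,l,st,ce=cv2.connectedComponentsWithStats(H);k=1+st[1:,4].argmax();H=(l==k).astype(np.uint8)
r=cv2.minAreaRect(cv2.findContours(H,0,1)[0][0]);print("handle",r,ray("wrist",*r[0],.098,mT=mT))
b=cv2.boxPoints(r);P=np.array([ray("wrist",u,v,.098,mT=mT)[:2] for u,v in b]);print(P.round(4).tolist(),[np.linalg.norm(P[j]-P[j-1]).round(4) for j in range(4)],[np.degrees(np.arctan2(*(P[j]-P[j-1])[::-1])).round(1) for j in range(4)])
G=((hsv[...,1]<60)&(roi>0)).astype(np.uint8)
n,l,st,ce=cv2.connectedComponentsWithStats(G);k=1+st[1:,4].argmax();G=(l==k)
# collar circle from left edge: outermost grey points
pts=np.array([[220+x/5.4-.5,90+y/5.4-.5] for x,y in [(195,305),(309,190),(418,305),(205,355),(215,245),(240,215),(400,245),(235,395)]])
Q=np.array([ray("wrist",u,v,.038,mT=mT)[:2] for u,v in pts])
sol=np.linalg.lstsq(np.c_[2*Q,np.ones(len(Q))],(Q**2).sum(1),rcond=None)[0];print("collar",sol[:2],np.sqrt(sol[2]+sol[:2]@sol[:2]))
n=np.array([ray("wrist",220+x/5.4-.5,90+y/5.4-.5,.038,mT=mT)[:2] for x,y in [(265,480),(332,482)]]);n=n.mean(0);d=n-sol[:2];print("nose tip",n,np.linalg.norm(d),np.degrees(np.arctan2(d[1],d[0])))
C=np.array([ray("wrist",220+x/5.4-.5,90+y/5.4-.5,.033,mT=mT)[:2] for x,y in [(140,92),(525,180),(450,530),(85,468)]])
print("stand",C.mean(0),[np.linalg.norm(C[j]-C[j-1]).round(4) for j in range(4)])
E
```

```text
handle ((278.098388671875, 152.58197021484375), (20.987028121948242, 33.16731643676758), 6.115502834320068) [ 0.39327227 -0.31091631  0.098     ]
[[0.3764, -0.3073], [0.4032, -0.2975], [0.4097, -0.3144], [0.383, -0.3248]] [np.float64(0.0186), np.float64(0.0286), np.float64(0.0181), np.float64(0.0286)] [np.float64(110.8), np.float64(20.2), np.float64(-69.0), np.float64(-158.8)]
collar [ 0.3936682  -0.30852945] 0.021881406151267654
nose tip [ 0.36261904 -0.32236631] 0.033992773105902756 -155.9801606094924
stand [ 0.39032141 -0.30872543] [np.float64(0.0737), np.float64(0.0763), np.float64(0.0703), np.float64(0.0757)]
```

```bash
python3 -m pendant '[[[0,0,0,0,0,0,-1],[0,0,0,0,0,0,-1]]]';python3 - <<'E'
from h import *
s=arm.observe(); mT=pose("wrist",s); im=get_image("wrist"); s2=arm.observe()
np.savez("w2.npz",im=im,T=mT[1]);print(s["position"],s2["position"],s["ee_rot"],s2["ee_rot"])
i=np.ascontiguousarray(im[:,:,::-1]);
cv2.imwrite("pics/w2c.png",cv2.resize(i[90:200,220:330],None,fx=5,fy=5,interpolation=cv2.INTER_NEAREST))
hsv=cv2.cvtColor(i,cv2.COLOR_BGR2HSV)
roi=np.zeros(i.shape[:2],np.uint8);roi[95:195,230:310]=1
H=((hsv[...,1]>150)&(hsv[...,2]<150)&(hsv[...,2]>90)&(roi>0)).astype(np.uint8)
n,l,st,ce=cv2.connectedComponentsWithStats(H);k=1+st[1:,4].argmax();H=(l==k).astype(np.uint8)
r=cv2.minAreaRect(cv2.findContours(H,0,1)[0][0]);print("handle",r,ray("wrist",*r[0],.098,mT=mT))
delta((.35,-.335,.4),27)
E
```

```text
clock: 2.8
position: [0.3507, -0.3333, 0.3997]
ee_rot: [-3.053, -0.738, -0.001]
force: [-0.1, 0.2, 0.5]
width: 1.0
[ 0.35065045 -0.33330999  0.3997244 ] [ 0.35055987 -0.33353584  0.39977763] [-3.05302261e+00 -7.38277396e-01 -9.36889650e-04] [-3.05340478e+00 -7.37607825e-01 -9.18854441e-04]
handle ((279.205810546875, 155.21604919433594), (21.090837478637695, 34.00515365600586), 6.581944942474365) [ 0.39318904 -0.31095063  0.098     ]
shift mm [-1.17  1.05 -0.22] turn [-0.0002 -0.0007  0.0028] yaw now 27.16 pos [ 0.3506 -0.3335  0.3998] t 2.85
```

View pics/w2c.png

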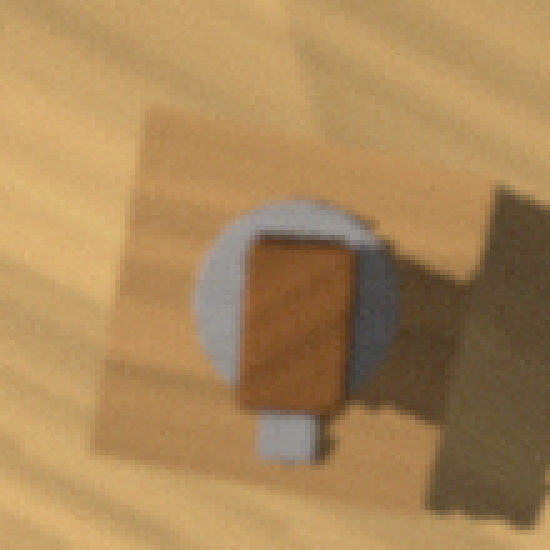

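```bash
python3 - <<'E'
from h import *
T=np.load("w2.npz")["T"]; mT=(camera_model("wrist"),T)
w=lambda x,y,z: ray("wrist",220+x/5-.5,90+y/5-.5,z,mT=mT)[:2]
A=[w(x,y,.098) for x,y in [(250,237),(355,240),(343,408),(238,405)]]
print("top ctr",np.mean(A,0),[np.linalg.norm(A[j]-A[j-1]).round(4) for j in range(4)],[np.degrees(np.arctan2(*(A[j]-A[j-1])[::-1])).round(1) for j in range(4)])
Q=np.array([w(x,y,.038) for x,y in [(194,300),(298,198),(401,300),(203,350),(208,248),(235,215),(383,240),(372,372)]])
sol=np.linalg.lstsq(np.c_[2*Q,np.ones(len(Q))],(Q**2).sum(1),rcond=None)[0];print("collar",sol[:2],np.sqrt(sol[2]+sol[:2]@sol[:2]))
n=w(288,465,.036);d=n-sol[:2];print("nose",n,np.linalg.norm(d),np.degrees(np.arctan2(d[1],d[0])))
C=np.array([w(x,y,.033) for x,y in [(145,105),(497,185),(425,510),(92,452)]])
print("stand",C.mean(0),[np.linalg.norm(C[j]-C[j-1]).round(4) for j in range(4)],(C[0]+C[2])/2,(C[1]+C[3])/2)
E
```

```text
top ctr [ 0.39377614 -0.31023347] [np.float64(0.0292), np.float64(0.0182), np.float64(0.0292), np.float64(0.0187)] [np.float64(22.6), np.float64(-64.4), np.float64(-156.4), np.float64(115.6)]
collar [ 0.393231   -0.31070422] 0.022004960332106353
nose [ 0.36125003 -0.32500159] 0.03503136917280486 -155.91254701620971
stand [ 0.38949362 -0.31096192] [np.float64(0.0741), np.float64(0.0757), np.float64(0.0711), np.float64(0.0749)] [ 0.39015617 -0.31058625] [ 0.38883107 -0.31133758]
```

```bash
python3 - <<'E'
from h import *
delta((.3935,-.3105,.40),23.5);delta((.3935,-.3105,.221),23.5)
E
```

```text
shift mm [48.72 -0.89 -0.19] turn [-0.0002 -0.0006  0.0639] yaw now 27.16 pos [ 0.3506 -0.3335  0.3998] t 2.85
shift mm [ 48.6   -0.86 178.81] turn [-0.0002 -0.0006  0.0639] yaw now 27.16 pos [ 0.3506 -0.3335  0.3998] t 2.85
```

```bash
python3 -m pendant '[[[49,-1,30,0,0,0.064,-1],[49,-1,60,0,0,0.064,-1],[49,-1,80,0,0,0.064,-1],[49,-1,80,0,0,0.064,-1],[49,-1,80,0,0,0.064,-1],[49,-1,80,0,0,0.064,-1]]]'; python3 - <<'E'
from h import *
delta((.3935,-.3105,.221),23.5)
E
```

```text
clock: 3.6
position: [0.3934, -0.3116, 0.3207]
ee_rot: [3.076, 0.636, 0.002]
force: [0.3, 0.3, -0.0]
width: 1.003
shift mm [ 0.38 -1.06 99.66] turn [ 0.0012 -0.0013 -0.0022] yaw now 23.37 pos [ 0.3934 -0.3116  0.3207] t 3.6
```

```bash
python3 -m pendant '[[[0,-1,40,0,0,0,-1],[0,-1,70,0,0,0,-1],[0,-1,90,0,0,0,-1],[0,-1,99.5,0,0,0,-1],[0,-1,99.5,0,0,0,-1],[0,-1,99.5,0,0,0,-1],[0,-1,99.5,0,0,0,-1]]]'; python3 - <<'E'
from h import *
delta((.3935,-.3105,.221),23.5)
cv2.imwrite("pics/w3.png",get_image("wrist")[:,:,::-1])
E
```

```text
clock: 4.47
position: [0.393, -0.3106, 0.2209]
ee_rot: [3.076, 0.636, 0.002]
force: [-0.2, 0.2, 0.5]
width: 0.998
shift mm [ 0.46  0.1  -0.08] turn [ 0.0009 -0.0009 -0.0022] yaw now 23.37 pos [ 0.393  -0.3106  0.2209] t 4.47
```

View pics/w3.png

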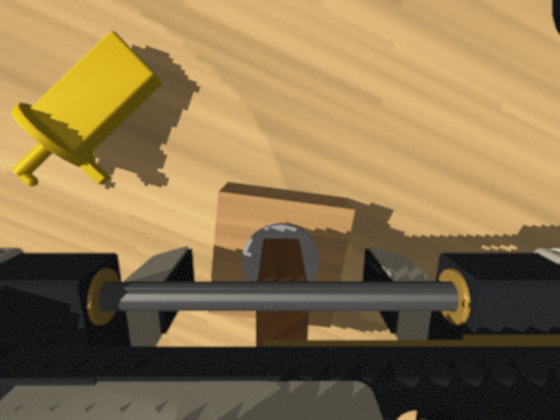

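The brown handle is centred between the fingers (columns 258–307), so I'll close on it.

```bash
python3 -m pendant '[[[0,0,0,0,0,0,1],[0,0,0,0,0,0,1],[0,0,0,0,0,0,1],[0,0,0,0,0,0,1],[0,0,0,0,0,0,1],[0,0,0,0,0,0,1],[0,0,0,0,0,0,1],[0,0,0,0,0,0,1]]]' 60; python3 -m pendant '[[[0,0,-25,0,0,0,1],[0,0,-60,0,0,0,1],[0,0,-90,0,0,0,1],[0,0,-100,0,0,0,1],[0,0,-100,0,0,0,1],[0,0,-100,0,0,0,1]]]' ; python3 - <<'E'
from h import *
delta((.54,-.05,.33),-1.6)
E
```

```text
clock: 5.52
position: [0.3928, -0.3105, 0.2202]
ee_rot: [3.076, 0.636, 0.0]
force: [1.1, 0.3, -0.7]
width: 0.217
clock: 6.28
position: [0.3925, -0.31, 0.3192]
ee_rot: [-3.075, -0.636, 0.002]
force: [-0.3, -0.3, -2.2]
width: 0.217
shift mm [ 238.5  -180.22  -10.78] turn [-0.0011  0.0011  0.4358] yaw now 23.37 pos [ 0.3925 -0.31    0.3192] t 6.28
```

```bash
python3 - <<'E'
from h import *
delta((.594,-.045,.36),-1.6)
E
python3 -m pendant '[[[290,-208,-41,0,0,0.436,1],[290,-208,-41,0,0,0.436,1],[290,-208,-41,0,0,0.436,1],[290,-208,-41,0,0,0.436,1],[290,-208,-41,0,0,0.436,1],[290,-208,-41,0,0,0.436,1],[290,-208,-41,0,0,0.436,1],[290,-208,-41,0,0,0.436,1],[290,-208,-41,0,0,0.436,1],[290,-208,-41,0,0,0.436,1]]]'; python3 - <<'E'
from h import *
s=arm.observe()
delta((.594,-.045,.36),-1.6)
im=get_image("wrist");np.savez("w4.npz",im=im,T=pose("wrist",s)[1])
cv2.imwrite("pics/w4.png",im[:,:,::-1])
E
```

```text
shift mm [ 290.03 -163.43  -40.85] turn [-0.0011  0.0011  0.4358] yaw now 23.37 pos [ 0.3925 -0.31    0.3192] t 6.28
clock: 7.52
position: [0.576, -0.0057, 0.3612]
ee_rot: [-3.141, 0.048, 0.0]
force: [0.0, 0.4, -1.3]
width: 0.217
shift mm [19.15 38.74  1.15] turn [-0.0002  0.0002 -0.0025] yaw now -1.74 pos [ 0.576  -0.0057  0.3612] t 7.53
```

View pics/w4.png

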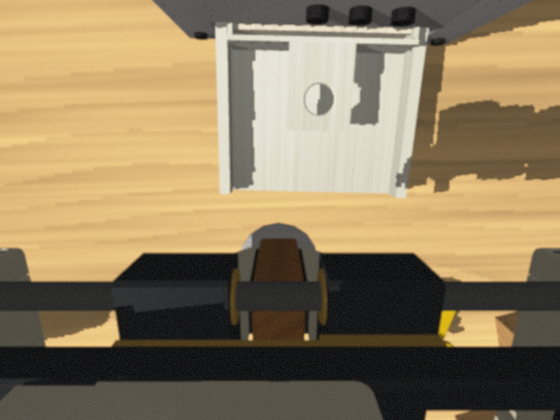

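The hole is at about (319,99), the tongue runs from column 289 to 355, and the rail edges lie at columns 217–230 and 397–425. The hook hangs upright between the fingers at (280,240). Next I'll measure the hole and the unit's yaw.

```bash
python3 - <<'E'
from h import *
im=np.load("w4.npz")["im"]
cv2.imwrite("pics/w4c.png",cv2.resize(np.ascontiguousarray(im[0:210,200:450,::-1]),None,fx=2.8,fy=2.8,interpolation=cv2.INTER_CUBIC))
cv2.imwrite("pics/w4d.png",cv2.resize(np.ascontiguousarray(im[70:130,280:360,::-1]),None,fx=9,fy=9,interpolation=cv2.INTER_NEAREST))
E
```

```text
(no output)
```

View pics/w4c.png

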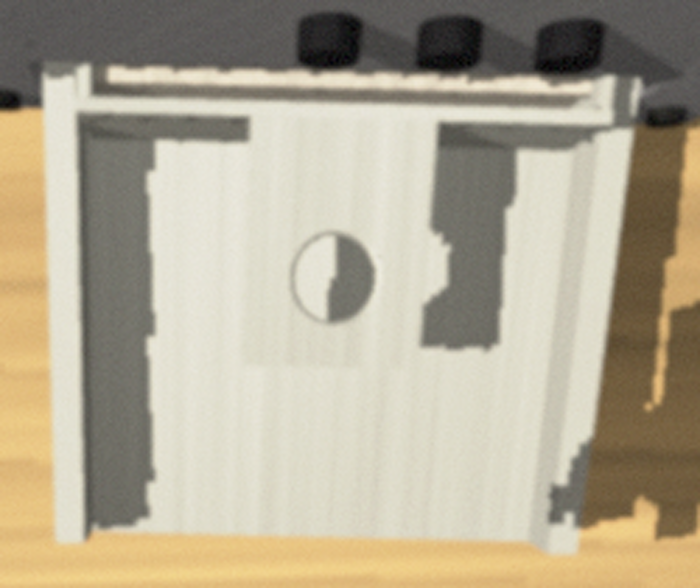

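View pics/w4d.png

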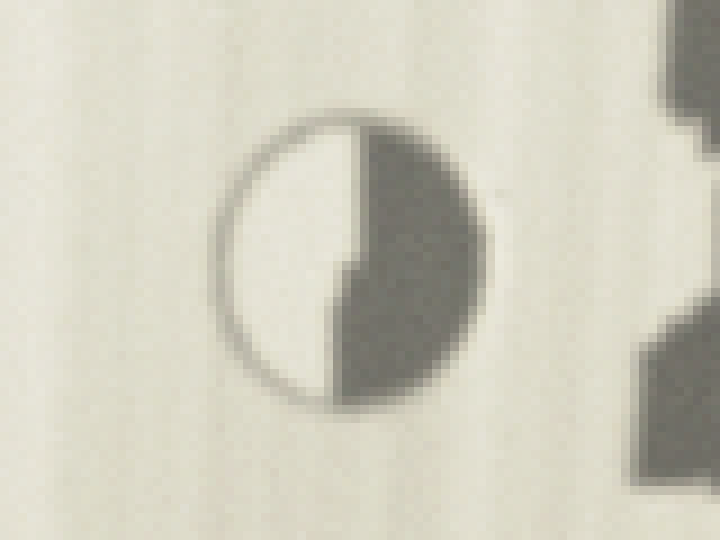

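```bash
python3 - <<'E'
from h import *
T=np.load("w4.npz")["T"]; mT=(camera_model("wrist"),T)
E=[(302.8,98.7),(333.9,98.7),(318.6,81.4),(318.6,115.3)]
P=np.array([ray("wrist",u,v,.047,mT=mT)[:2] for u,v in E]);print(P.round(4)); c=np.array([P[2:,0].mean(),P[:2,1].mean()]);print("hole",c,"diam",np.ptp(P,0))
w=lambda x,y,z: ray("wrist",200+x/2.8-.5,y/2.8-.5,z,mT=mT)[:2]
for n,a,b in [("L in",(85,540),(78,115)),("L out",(55,540),(43,80)),("R out",(578,550),(634,115)),("R in",(548,545),(597,140)),("front",(85,535),(548,545)),("trayfront",(80,112),(610,124))]:
    A,B=w(*a,.034),w(*b,.034);d=B-A;print(n,A.round(4),B.round(4),np.degrees(np.arctan2(d[1],d[0])).round(2))
# hook tip check: hole in tool coordinates now
E
```

```text
[[ 0.6703 -0.029 ]
 [ 0.6695 -0.0562]
 [ 0.684  -0.0428]
 [ 0.656  -0.0429]]
hole [ 0.67001088 -0.04261669] diam [0.02798681 0.02723898]
L in [0.5863 0.0429] [0.7212 0.0355] -3.16
L out [0.5866 0.0535] [0.7313 0.0456] -3.14
R out [ 0.5774 -0.1314] [ 0.716  -0.1381] -2.77
R in [ 0.5795 -0.1206] [ 0.7092 -0.1271] -2.86
front [0.5881 0.0428] [ 0.5795 -0.1206] -93.0
trayfront [0.722  0.0348] [ 0.7136 -0.1308] -92.9
```

```bash
python3 - <<'E'
from h import *
delta((.673,-.0428,.29),-3.0)
E
```

```text
shift mm [97.91 34.46 71.22] turn [-0.0003  0.      0.0224] yaw now -1.72 pos [ 0.5762 -0.0054  0.3612] t 7.58
```

```bash
python3 -m pendant '[[[50,17,20,0,0,0.022,1],[80,28,40,0,0,0.022,1],[98,34.5,60,0,0,0.022,1],[98,34.5,70,0,0,0.022,1],[98,34.5,70,0,0,0.022,1],[98,34.5,70,0,0,0.022,1],[98,34.5,70,0,0,0.022,1],[98,34.5,70,0,0,0.022,1]]]'; python3 - <<'E'
from h import *
s=arm.observe()
delta((.673,-.0428,.2472),-3.0)
im=get_image("wrist");np.savez("w5.npz",im=im,T=pose("wrist",s)[1])
cv2.imwrite("pics/w5.png",im[:,:,::-1])
cv2.imwrite("pics/t5.png",cv2.resize(get_image("top")[60:200,220:380,::-1],None,fx=4,fy=4))
E
```

```text
clock: 8.57
position: [0.6735, -0.0415, 0.2919]
ee_rot: [-3.14, 0.078, -0.001]
force: [-0.7, -0.1, -0.9]
width: 0.216
shift mm [-0.44  1.34 44.69] turn [-0.0004 -0.0009  0.0024] yaw now -2.86 pos [ 0.6735 -0.0415  0.2919] t 8.57
```

View pics/w5.png

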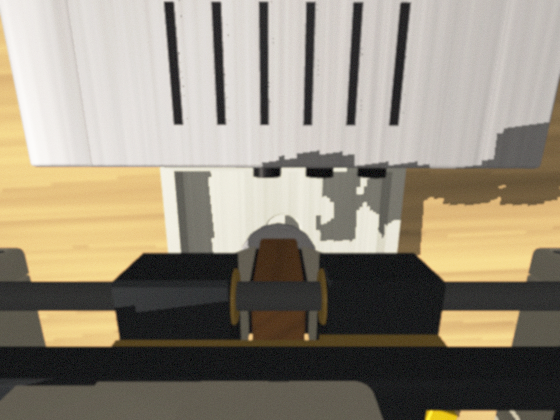

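View pics/t5.png

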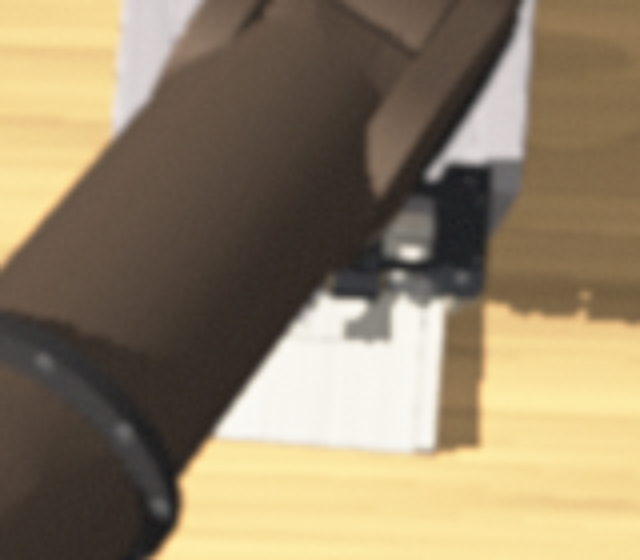

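```bash
python3 - <<'E'
from h import *
T=np.load("w5.npz")["T"]; mT=(camera_model("wrist"),T)
print(proj((.683,-.0433,.047),mT),proj((.670,-.0426,.047),mT))
E
python3 -m pendant '[[[-0.5,1.3,12,0,0,0,1],[-0.5,1.3,24,0,0,0,1],[-0.5,1.3,28,0,0,0,1],[-0.5,1.3,31,0,0,0,1],[-0.5,1.3,34,0,0,0,1],[-0.5,1.3,34,0,0,0,1]]]'; python3 - <<'E'
from h import *
delta((.673,-.0428,.2472),-3.0);print(arm.observe()["force"])
E
```

```text
(np.float64(281.60160297366207), np.float64(213.89250679516218)) (np.float64(281.48313283236354), np.float64(230.6497650150855))
clock: 9.43
position: [0.6729, -0.043, 0.2572]
ee_rot: [-3.141, 0.079, 0.0]
force: [0.1, -0.3, -1.2]
width: 0.213
shift mm [ 0.06 -0.22  9.96] turn [-0.0001  0.0001  0.0021] yaw now -2.88 pos [ 0.6729 -0.043   0.2572] t 9.43
[ 0.08683315 -0.2851391  -1.22200335]
```

```bash
python3 -m pendant '[[[0,0,3,0,0,0,1],[0,0,6,0,0,0,1],[0,0,10,0,0,0,1],[0,0,10,0,0,0,1],[0,0,10,0,0,0,1]]]'; python3 - <<'E'
from h import *
delta((.673,-.0428,.2472),-3.0);print(arm.observe()["force"])
cv2.imwrite("pics/w6.png",get_image("wrist")[:,:,::-1])
E
```

```text
clock: 10.05
position: [0.6729, -0.0431, 0.2472]
ee_rot: [3.141, -0.079, -0.0]
force: [-0.0, 0.5, -1.6]
width: 0.212
shift mm [ 0.04 -0.27  0.02] turn [0.     0.     0.0021] yaw now -2.88 pos [ 0.6729 -0.0431  0.2472] t 10.05
[-0.01867251  0.45104597 -1.60466306]
```

View pics/w6.png

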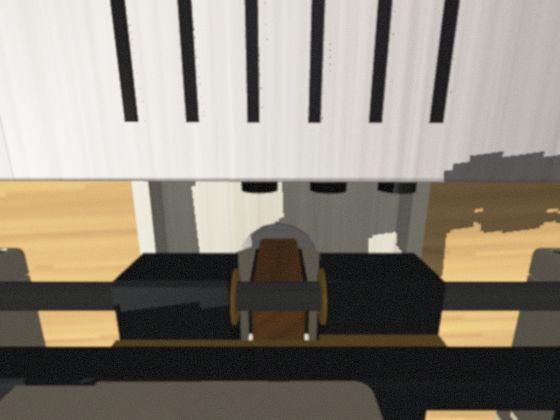

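Foot is 15 mm down in the hole with no contact force. Pulling gently along tool −x.

```bash
python3 -m pendant '[[[-4,0,0,0,0,0,1],[-8,0,0,0,0,0,1],[-11,0,0,0,0,0,1],[-13,0,0,0,0,0,1],[-15,0,0,0,0,0,1],[-18,0,0,0,0,0,1],[-22,0,0,0,0,0,1],[-26,0,0,0,0,0,1],[-30,0,0,0,0,0,1],[-34,0,0,0,0,0,1],[-38,0,0,0,0,0,1],[-42,0,0,0,0,0,1],[-45,0,0,0,0,0,1],[-45,0,0,0,0,0,1]]]'; python3 - <<'E'
from h import *
delta((.673,-.0428,.2472),-3.0);print(arm.observe()["force"])
cv2.imwrite("pics/w7.png",get_image("wrist")[:,:,::-1])
E
```

```text
clock: 11.85
position: [0.6277, -0.0408, 0.2472]
ee_rot: [-3.14, 0.079, 0.001]
force: [1.4, -1.2, 0.2]
width: 0.217
shift mm [ 4.539e+01 -2.700e-01 -1.000e-02] turn [-0.0002  0.0005  0.0019] yaw now -2.89 pos [ 0.6277 -0.0408  0.2472] t 11.85
[ 1.43505659 -1.22995296  0.16944397]
```

View pics/w7.png

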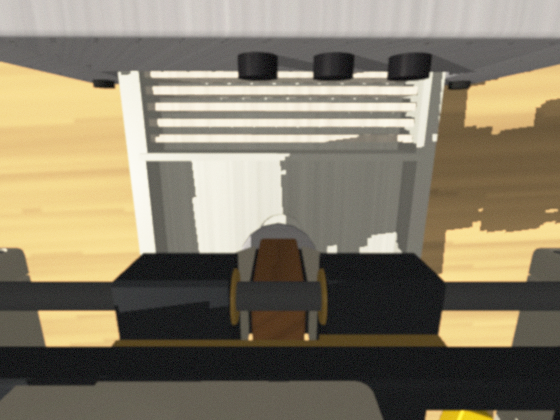

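```bash
cat > chk.py <<'E'
import sys
from cell import arm
import numpy as np
s=arm.observe();f=s["force"];print(round(s["clock"],2),s["position"].round(4),f.round(2));sys.exit(int(np.hypot(f[0],f[1])>5.5))
E
python3 -m pendant '[[[-2,0,0,0,0,0,1],[-4,0,0,0,0,0,1],[-5,0,0,0,0,0,1],[-5,0,0,0,0,0,1]]]' >/dev/null && python3 chk.py && python3 -m pendant '[[[-2,0,0,0,0,0,1],[-4,0,0,0,0,0,1],[-5,0,0,0,0,0,1],[-5,0,0,0,0,0,1]]]' >/dev/null && python3 chk.py && python3 -m pendant '[[[-2,0,0,0,0,0,1],[-4,0,0,0,0,0,1],[-5,0,0,0,0,0,1],[-5,0,0,0,0,0,1]]]' >/dev/null && python3 chk.py
```

```text
12.4 [ 0.6229 -0.0405  0.2472] [ 2.65  0.3  -1.3 ]
12.9 [ 0.6178 -0.0403  0.2472] [ 1.99 -0.48 -2.53]
13.4 [ 0.6128 -0.04    0.2472] [ 1.51 -0.52 -0.97]
```

```bash
python3 -m pendant '[[[-2,0,0,0,0,0,1],[-4,0,0,0,0,0,1],[-5,0,0,0,0,0,1],[-5,0,0,0,0,0,1]]]' >/dev/null && python3 chk.py && python3 -m pendant '[[[-2,0,0,0,0,0,1],[-4,0,0,0,0,0,1],[-5,0,0,0,0,0,1],[-5,0,0,0,0,0,1]]]' >/dev/null && python3 chk.py && python3 -m pendant '[[[-2,0,0,0,0,0,1],[-4,0,0,0,0,0,1],[-5,0,0,0,0,0,1],[-5,0,0,0,0,0,1]]]' >/dev/null && python3 chk.py && python3 -m pendant '[[[-2,0,0,0,0,0,1],[-4,0,0,0,0,0,1],[-5,0,0,0,0,0,1],[-5,0,0,0,0,0,1]]]' >/dev/null && python3 chk.py && python3 -m pendant '[[[-2,0,0,0,0,0,1],[-4,0,0,0,0,0,1],[-5,0,0,0,0,0,1],[-5,0,0,0,0,0,1]]]' >/dev/null && python3 chk.py
```

```text
13.9 [ 0.6079 -0.0398  0.2472] [ 1.1  -0.79 -1.78]
14.4 [ 0.6029 -0.0395  0.2472] [ 1.62 -0.26 -1.81]
14.9 [ 0.5979 -0.0392  0.2472] [ 1.47  1.36 -1.19]
15.4 [ 0.5929 -0.039   0.2472] [ 2.15  0.65 -1.24]
15.9 [ 0.5879 -0.0388  0.2472] [ 1.05  0.21 -2.04]
```

```bash
python3 -m pendant '[[[-2,0,0,0,0,0,1],[-4,0,0,0,0,0,1],[-5,0,0,0,0,0,1],[-5,0,0,0,0,0,1]]]' >/dev/null && python3 chk.py && python3 -m pendant '[[[-2,0,0,0,0,0,1],[-4,0,0,0,0,0,1],[-5,0,0,0,0,0,1],[-5,0,0,0,0,0,1]]]' >/dev/null && python3 chk.py && python3 -m pendant '[[[-2,0,0,0,0,0,1],[-4,0,0,0,0,0,1],[-5,0,0,0,0,0,1],[-5,0,0,0,0,0,1]]]' >/dev/null && python3 chk.py && python3 -m pendant '[[[-2,0,0,0,0,0,1],[-4,0,0,0,0,0,1],[-5,0,0,0,0,0,1],[-5,0,0,0,0,0,1]]]' >/dev/null && python3 chk.py && python3 -m pendant '[[[-2,0,0,0,0,0,1],[-4,0,0,0,0,0,1],[-5,0,0,0,0,0,1],[-5,0,0,0,0,0,1]]]' >/dev/null && python3 chk.py
```

```text
16.4 [ 0.5829 -0.0385  0.2472] [ 2.19 -0.12 -2.56]
16.9 [ 0.5779 -0.0383  0.2472] [ 1.54  0.16 -1.76]
17.4 [ 0.5729 -0.038   0.2472] [ 1.7  -0.54 -2.6 ]
17.9 [ 0.568  -0.0377  0.2472] [ 1.38 -0.04 -2.81]
18.4 [ 0.5658 -0.0369  0.2484] [12.46  1.55 -3.63]
```

Stop met, 12.5 N. Easing about 1 mm to sit near 10 N and holding.

```bash
python3 -m pendant '[[[0.8,0,0,0,0,0,1],[0.8,0,0,0,0,0,1],[0.8,0,0,0,0,0,1]]]' >/dev/null ; python3 chk.py; python3 -m pendant '[[[0,0,0,0,0,0,1],[0,0,0,0,0,0,1],[0,0,0,0,0,0,1],[0,0,0,0,0,0,1]]]' >/dev/null ; python3 chk.py;  python3 - <<'E'
from h import *
s=arm.observe()
delta((.673,-.0428,.2472),-3.0)
im=get_image("wrist");np.savez("w8.npz",im=im,T=pose("wrist",s)[1])
cv2.imwrite("pics/w8.png",im[:,:,::-1])
E
```

```text
18.77 [ 0.5662 -0.037   0.2482] [10.17  1.28 -4.31]
19.27 [ 0.5662 -0.0369  0.2482] [11.48  1.54 -3.51]
shift mm [106.98   0.62   1.59] turn [-0.0001 -0.0059  0.0033] yaw now -2.81 pos [ 0.5662 -0.0369  0.2482] t 19.27
```

View pics/w8.png

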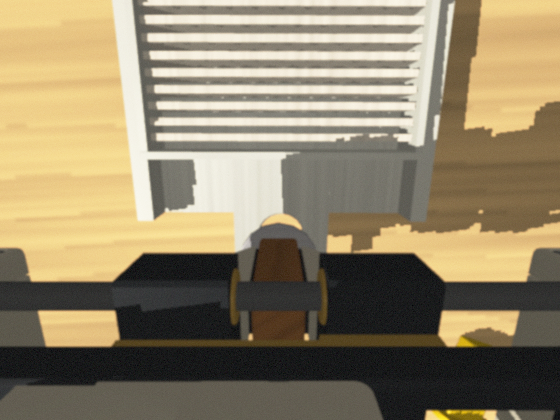

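The tray is out (its front at row 155, slats exposed), and the hook sits in the grip just as before. I'll hold a little longer, then return to the middle of the hole.

```bash
python3 -m pendant '[[[0,0,0,0,0,0,1],[0,0,0,0,0,0,1],[0,0,0,0,0,0,1],[0,0,0,0,0,0,1],[0,0,0,0,0,0,1],[0,0,0,0,0,0,1]]]' >/dev/null ; python3 chk.py; python3 -m pendant '[[[2,0,0,0,0,0,1],[4,0,0,0,0,0,1],[6,0,0,0,0,0,1],[8,0,0,0,0,0,1],[10,0,0,0,0,0,1],[12,0,0,0,0,0,1],[14,0,0,0,0,0,1],[14,0,0,0,0,0,1],[14,0,0,0,0,0,1]]]' >/dev/null ; python3 chk.py;  python3 - <<'E'
from h import *
s=arm.observe()
delta((.673,-.0428,.2472),-3.0)
im=get_image("wrist");np.savez("w9.npz",im=im,T=pose("wrist",s)[1])
cv2.imwrite("pics/w9.png",im[:,:,::-1])
E
```

```text
20.07 [ 0.5662 -0.0369  0.2482] [11.16  1.67 -3.28]
21.2 [ 0.5778 -0.0383  0.2472] [ 0.42 -0.45 -2.37]
shift mm [ 9.532e+01 -2.800e-01 -1.000e-02] turn [-0.      0.0001  0.002 ] yaw now -2.88 pos [ 0.5778 -0.0383  0.2472] t 21.2
```

View pics/w9.png

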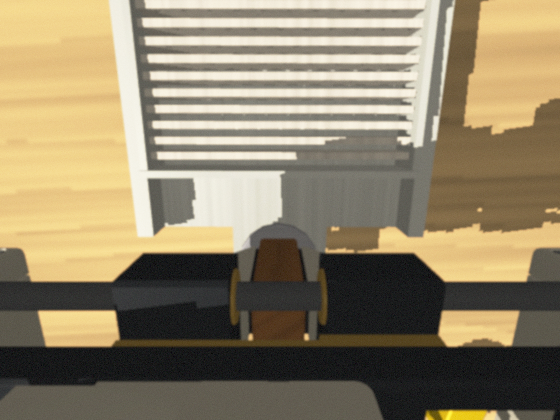

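```bash
python3 -m pendant '[[[0,0,-3,0,0,0,1],[0,0,-6,0,0,0,1],[0,0,-10,0,0,0,1],[0,0,-14,0,0,0,1],[0,0,-18,0,0,0,1],[0,0,-22,0,0,0,1]]]' >/dev/null ; python3 chk.py; python3 -m pendant '[[[0,0,-20,0,0,0,1],[0,0,-50,0,0,0,1],[0,0,-75,0,0,0,1],[0,0,-75,0,0,0,1],[0,0,-75,0,0,0,1]]]' >/dev/null ; python3 chk.py;  python3 - <<'E'
from h import *
s=arm.observe()
im=get_image("wrist");np.savez("w10.npz",im=im,T=pose("wrist",s)[1])
cv2.imwrite("pics/w10.png",im[:,:,::-1])
delta((.35,-.335,.40),23.4)
E
```

```text
22.0 [ 0.5778 -0.0383  0.2695] [ 0.18 -0.02 -1.4 ]
22.62 [ 0.5776 -0.0381  0.3441] [-0.75  0.21 -2.17]
shift mm [-212.41  308.02  -56.2 ] turn [-0.0005  0.0009 -0.4585] yaw now -2.87 pos [ 0.5775 -0.038   0.3437] t 22.68
```

View pics/w10.png

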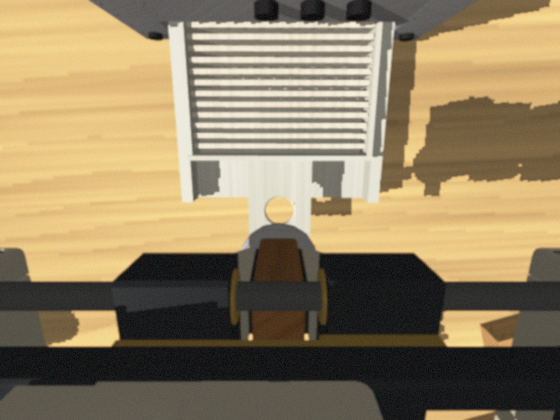

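```bash
python3 -m pendant '[[[-212,308,-56,0,0,-0.458,1],[-212,308,-56,0,0,-0.458,1],[-212,308,-56,0,0,-0.458,1],[-212,308,-56,0,0,-0.458,1],[-212,308,-56,0,0,-0.458,1],[-212,308,-56,0,0,-0.458,1],[-212,308,-56,0,0,-0.458,1],[-212,308,-56,0,0,-0.458,1],[-212,308,-56,0,0,-0.458,1],[-212,308,-56,0,0,-0.458,1],[-212,308,-56,0,0,-0.458,1]]]'; python3 - <<'E'
from h import *
s=arm.observe()
im=get_image("wrist");np.savez("w11.npz",im=im,T=pose("wrist",s)[1])
cv2.imwrite("pics/w11.png",cv2.resize(np.ascontiguousarray(im[60:260,180:380,::-1]),None,fx=3,fy=3,interpolation=cv2.INTER_CUBIC))
sc=get_image("scene");cv2.imwrite("pics/s11.png",cv2.resize(sc[40:260,60:340,::-1],None,fx=2.8,fy=2.7))
delta((.35,-.335,.40),23.4)
E
```

```text
clock: 24.05
position: [0.3512, -0.3346, 0.4]
ee_rot: [-3.076, -0.638, 0.001]
force: [-0.5, 0.4, -2.8]
width: 0.216
shift mm [-0.94 -0.27  0.13] turn [-0.0001  0.0001  0.0002] yaw now 23.41 pos [ 0.351  -0.3349  0.4001] t 24.15
```

View pics/w11.png

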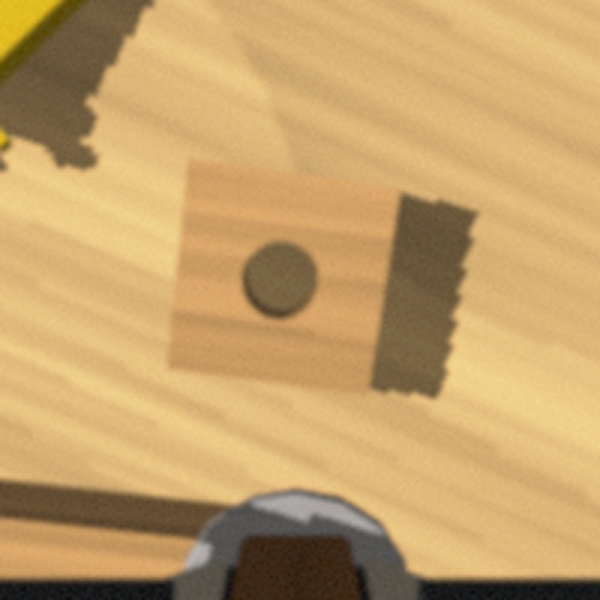

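View pics/s11.png

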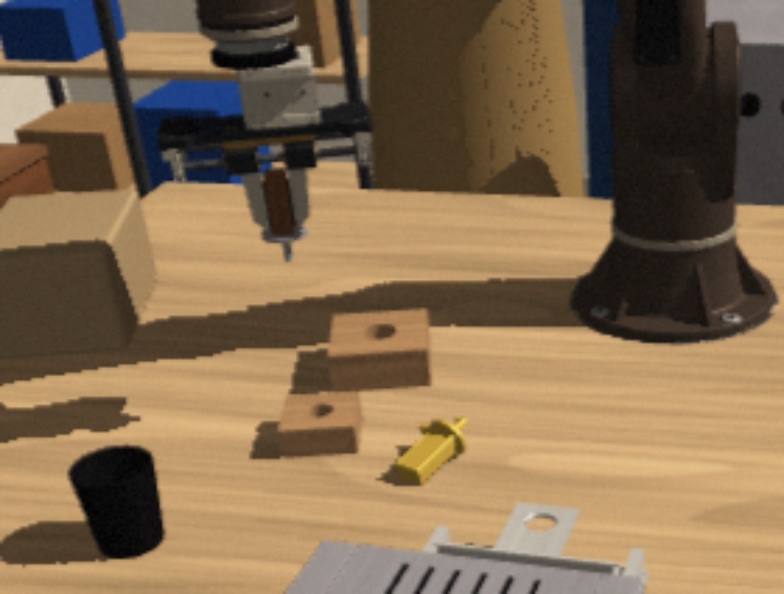

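The small stand's hole is empty and clear at crop (280,280), and the scene view shows the hook hanging upright with the tray drawn out.

```bash
python3 - <<'E'
from h import *
T=np.load("w11.npz")["T"]; mT=(camera_model("wrist"),T)
w=lambda x,y,z: ray("wrist",180+x/3-.5,60+y/3-.5,z,mT=mT)[:2]
print("hole",w(280.5,279.5,.033),[np.linalg.norm(w(243,279,.033)-w(318,279,.033)),np.linalg.norm(w(280,241,.033)-w(280,318,.033))])
C=np.array([w(x,y,.033) for x,y in [(190,158),(402,192),(372,390),(167,368)]]);print("stand",C.mean(0),[np.linalg.norm(C[j]-C[j-1]).round(4) for j in range(4)])
h=w(280.5,279.5,.033)
a=np.radians(23.4);t=h+.0025*np.array([np.cos(a),np.sin(a)])-.0006*np.array([np.cos(a),np.sin(a)])
print(t);delta((*t,.29),23.4)
E
```

```text
hole [ 0.38951203 -0.3104252 ] [np.float64(0.026987369666736684), np.float64(0.02728221998183729)]
stand [ 0.3896929  -0.31123936] [np.float64(0.0746), np.float64(0.075), np.float64(0.0712), np.float64(0.0763)]
[ 0.39125576 -0.30967062]
shift mm [ 46.99  -7.11 110.13] turn [-0.0001  0.0001  0.0002] yaw now 23.41 pos [ 0.351  -0.3349  0.4001] t 24.15
```

```bash
python3 -m pendant '[[[25,-4,30,0,0,0,1],[47,-7,60,0,0,0,1],[47,-7,90,0,0,0,1],[47,-7,110,0,0,0,1],[47,-7,110,0,0,0,1],[47,-7,110,0,0,0,1],[47,-7,110,0,0,0,1]]]'; python3 - <<'E'
from h import *
delta((.3912,-.3099,.2202),23.4)
cv2.imwrite("pics/w12.png",get_image("wrist")[:,:,::-1])
E
```

```text
clock: 25.02
position: [0.3913, -0.3105, 0.2911]
ee_rot: [3.076, 0.636, 0.002]
force: [-0.5, 0.8, -1.8]
width: 0.21
shift mm [ 0.09 -0.62 70.91] turn [ 0.0012 -0.0011 -0.0007] yaw now 23.36 pos [ 0.3913 -0.3105  0.2911] t 25.02
```

View pics/w12.png

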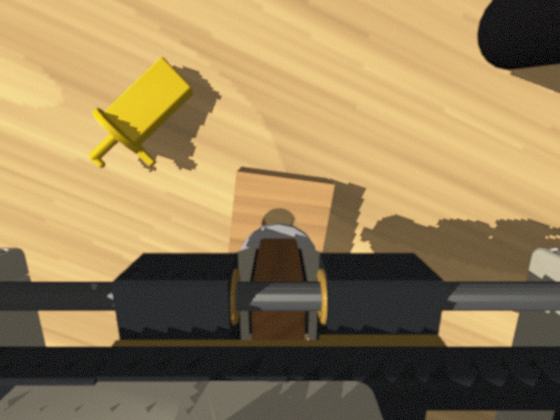

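```bash
python3 -m pendant '[[[0,0,15,0,0,0,1],[0,0,30,0,0,0,1],[0,-0.5,38,0,0,0,1],[0,-0.5,43,0,0,0,1],[0,-0.5,48,0,0,0,1],[0,-0.5,52,0,0,0,1],[0,-0.5,52,0,0,0,1]]]' >/dev/null; python3 chk.py && python3 -m pendant '[[[0,0,5,0,0,0,1],[0,0,10,0,0,0,1],[0,0,14,0,0,0,1],[0,0,16,0,0,0,1],[0,0,17,0,0,0,1],[0,0,17,0,0,0,1]]]' >/dev/null; python3 chk.py
```

```text
25.95 [ 0.3908 -0.3097  0.2381] [-1.05 -0.01 -0.84]
26.7 [ 0.3908 -0.3097  0.2212] [-0.71  0.1  -1.74]
```

```bash
python3 -m pendant '[[[0,0,0.5,0,0,0,1],[0,0,1,0,0,0,1],[0,0,1,0,0,0,1],[0,0,1,0,0,0,1]]]' >/dev/null; python3 chk.py && python3 -m pendant '[[[0,0,0.5,0,0,0,1],[0,0,0.7,0,0,0,1],[0,0,0.7,0,0,0,1]]]' >/dev/null; python3 chk.py
```

```text
27.2 [ 0.3908 -0.3097  0.2202] [ 0.04  0.27 -0.63]
27.57 [ 0.3907 -0.3098  0.2202] [-2.4   3.49 13.32]
```

```bash
python3 -m pendant '[[[0,0,-0.5,0,0,0,1],[0,0,-0.5,0,0,0,1]]]' >/dev/null; python3 chk.py; python3 -m pendant '[[[0,0,0,0,0,0,-1],[0,0,0,0,0,0,-1],[0,0,0,0,0,0,-1],[0,0,0,0,0,0,-1],[0,0,0,0,0,0,-1],[0,0,0,0,0,0,-1]]]'; python3 -m pendant '[[[0,0,-20,0,0,0,-1],[0,0,-60,0,0,0,-1],[0,0,-110,0,0,0,-1],[-30,0,-160,0,0,0,-1],[-48,0,-180,0,0,0,-1],[-48,0,-180,0,0,0,-1],[-48,0,-180,0,0,0,-1],[-48,0,-180,0,0,0,-1],[-48,0,-180,0,0,0,-1]]]'
python3 - <<'E'
from h import *
s=arm.observe()
im=get_image("wrist");np.savez("w13.npz",im=im,T=pose("wrist",s)[1])
cv2.imwrite("pics/w13.png",cv2.resize(np.ascontiguousarray(im[80:220,200:340,::-1]),None,fx=4,fy=4,interpolation=cv2.INTER_CUBIC))
cv2.imwrite("pics/s13.png",cv2.resize(get_image("scene")[100:300,60:340,::-1],None,fx=2.8,fy=2.8))
cv2.imwrite("pics/t13.png",get_image("top")[:,:,::-1])
E
```

```text
27.82 [ 0.3908 -0.3097  0.2202] [-1.33  2.19  7.17]
clock: 28.58
position: [0.3908, -0.3097, 0.22]
ee_rot: [-3.076, -0.636, 0.0]
force: [0.6, 0.0, 0.1]
width: 0.824
clock: 29.7
position: [0.3471, -0.3284, 0.3993]
ee_rot: [-3.076, -0.637, 0.002]
force: [0.5, -1.0, 0.2]
width: 1.001
```

View pics/w13.png

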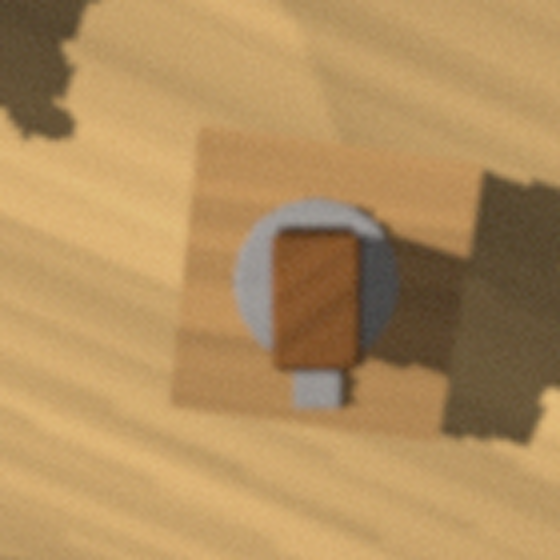

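View pics/s13.png

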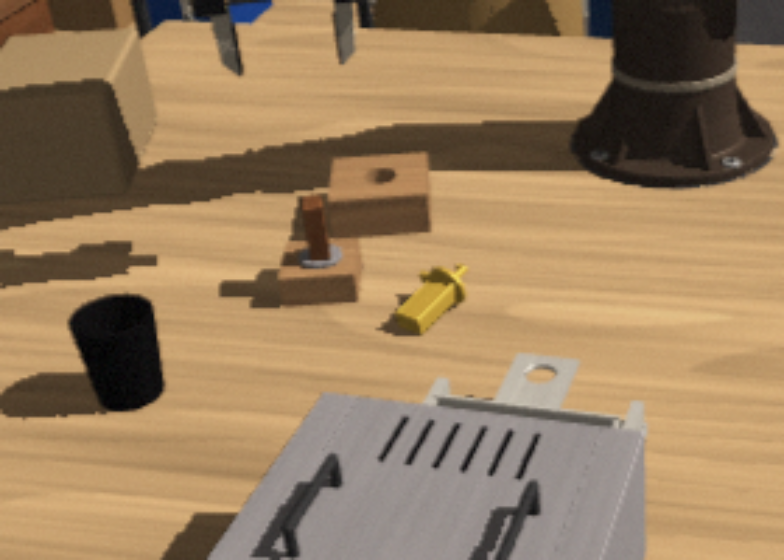

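View pics/t13.png

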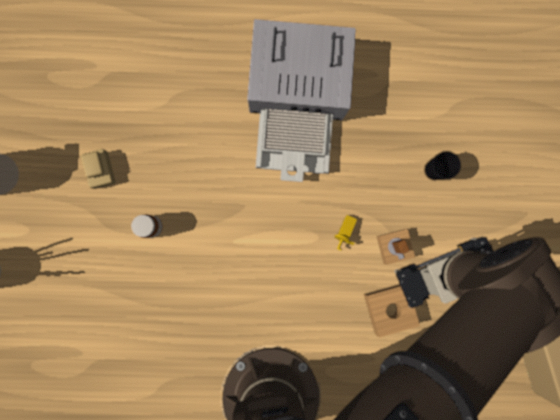

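```bash
python3 - <<'E'
from h import *
mT=(camera_model("wrist"),np.load("w13.npz")["T"])
w=lambda x,y,z: ray("wrist",200+x/4-.5,80+y/4-.5,z,mT=mT)[:2]
t=np.mean([w(x,y,.098) for x,y in [(275,231),(359,231),(357,368),(274,366)]],0)
Q=np.array([w(x,y,.038) for x,y in [(235,280),(316,199),(397,280),(245,323),(245,240),(265,216),(376,223),(365,345)]])
sol=np.linalg.lstsq(np.c_[2*Q,np.ones(len(Q))],(Q**2).sum(1),rcond=None)[0]
C=np.mean([w(x,y,.033) for x,y in [(200,126),(483,165),(443,440),(172,404)]],0)
print("top",t,"collar",sol[:2],"stand",C,"tilt rad",np.linalg.norm(t-sol[:2])/.06, np.sqrt(sol[2]+sol[:2]@sol[:2]))
print("force",arm.observe()["force"],arm.observe()["clock"]); arm.sign_off()
E
```

```text
top [ 0.39076494 -0.30825141] collar [ 0.3903617 -0.3083289] stand [ 0.38953174 -0.3112649 ] tilt rad 0.006843661797418584 0.021493701911388333
force [-0.44446245 -0.69801392  0.2921165 ] 29.85
the job is handed in; nothing more can be done
```

I took the brown hook from the small stand, lowered it through the tray's finger hole and drew the tray out gently until it met its stop. I held a pull of about 10–12 N there for roughly 1.5 s, then unhooked, put the hook back in its stand and handed the job in at about 30 s. Sign-off gives no verdict.

- **Pull:** the reading when the tray met its stop was 12.5 N. I eased back by 0.8 mm and it then read 10.2–11.5 N (wrist force, noisy by about 1 N). I took no readings during the moves, but no single reading came near 25 N.
- **Hook:** it looked unslanted in the grip in the wrist pictures. After placing, it measured about 0.007 rad from upright and about 3 mm from the stand's centre.
- **Collar:** it met the wood at the same hand height as when I picked the hook up (0.220 m).
- **Tray and bystanders:** the last top picture shows the tray still drawn out and the jar, cup, stone fragment and yellow look-alike where they began, judged by eye. The gripper was clear of everything. I did not measure the tray's final position separately; the hand's travel puts its front well past the 58 mm needed.

No check failed. The only disagreement was small: the stand's centre from its edges and from its hole differed by about 1 mm.

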